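Wedge the rocking comparator stand

TASK

The measuring stand rocks because its red front foot is too short. Push the orange wedge under that foot with the fingertips, never lifting it, until the stand sits level and no longer rocks, without shoving the stand along or jacking it up. Test it by pressing firmly straight down on the red dot above that foot, and finish while still holding that press; leave the jar, the black block and the wooden block where they are.

Things in the scene. Friction and masses are not known exactly. Their poses are not given: they have to be found in the camera images.
- stand: Measuring stand, 3 kg: dark stone slab 150 (its x) x 120 (its y) x 38 mm on four domed feet (dome radius 10 mm, centres at x +-55, y +-42 mm). Slab underside 16 mm, top 54 mm above the cupboard top. Origin on the cupboard top under the slab's centre, z up; its -x side is the front, where the wedge lies. Pushing it along takes over 10 N.
- corner (a point): Red dot on the slab's top, right above the red short foot (front left, x -55, y +42 mm), 20 mm from the front edge; 54 mm up when level. Press here, firmly (10 to 15 N). The foot is too short by a hidden 4 to 7.5 mm, new each time: the stand rests on the other three, and 4 to 8 N down here tips it about the line through front right and rear left feet, until the foot lands.
- column (a point): Top of the steel column on the slab's rear right corner (x +50, y -35 mm), 154 mm up; clamp head 32 x 30 mm on it, screw to the right. Its weight keeps the red foot in the air.
- wedge: Orange wedge, 126 x 44 mm, 0.1 kg. Origin under the middle of its thin edge, +x out of the thin edge (the way to push). Ramp: 2 mm thick at the thin edge, +0.11 mm per mm to 14 mm; from 110 mm back an upright heel 16 long, 30 mm high: push its flat back (126 mm behind origin) low down. Slides easily; when the ramp meets the foot the push climbs to some N, then jacks the stand up.
- height_block: Brown wooden block 40 x 50 x 85 mm, standing; origin at its underside. Leave alone.
- clamp_block: Small black metal block 22 x 36 x 19 mm; origin at its underside. Leave alone.
- jar: Small jar with a dark lid, 44 mm wide, 105 mm high, standing; origin at its underside. Leave alone.

How it is judged:
By the outcome, as a careful person would: the job done as asked, in the order asked, and still so for the second after the job is handed in, while the arm keeps its last pose, push and grip.
It also fails if it takes over 64 s, if anything falls off the work surface, if the arm or the gripper's body presses on something with over 40 N, if the wrist force passes 120 N, or if a joint passes its speed limit or range.

ROBOT

A 6-joint arm with a two-finger parallel gripper is mounted at the origin on a cart in front of the work surface, level with it; the furniture and walls round the work are solid. World frame = base frame: x ahead of the robot, y to its left, z up, the work surface at z = 0. Lengths are in mm, angles in rad, forces in N, time in s.
With the tool pointing down it reaches from about 275 to 825 mm from the base axis. Payload 5.2 kg.
Tool frame: the origin (TCP) lies midway between the tips of the shut fingers; the grasp point (between the pads) lies ctrl.pinch_z behind it (ctrl.pinch_z is the distance from the TCP to the grasp point, in mm); x points along the fingers, y is the direction in which the jaws open and shut, and the axes are right-handed (so a half turn about x gives the same grasp; the last joint's range is limited). The gripper opens to 93 mm and grips with 3 to 60 N. Pads are 15 mm wide; open, the fingers measure 128 mm over their backs; the gripper's body (75 mm by 188 mm) begins 65 mm behind the grasp point.
Start: joints at [0.921, 0.259, 1.535, -0, 1.348, -0.203], TCP at [237.625, 496.024, 218.653] pointing down, gripper open.
Joint ranges: [-3.14, 3.14], [-0.91, 2.08], [0.19, 2.58], [-1.22, 4.36], [0.22, 2.71], [-3.12, 3.12]. Speed limits (rad/s): [2.57, 2.57, 3.14, 3.14, 3.14, 3.14].

INTERFACE

Orientations are given as a rotation vector (axis times angle).
In Python, from plant import ctrl gives the robot as it stands.
- The arm moves only by the tool servo_tool, never from a script. Its argument "deltas" is a list of rows, each a list of 5 numbers: the shift along the tool's x, y, z in cm, then the turn about the tool's x in degrees, then the opening in per cent of the stroke, from 0 (shut) to 100 (fully open). A call has 1 to 12 rows; each row is the pose to reach, as a shift and turn from the pose commanded when the call began, along the tool's axes at that moment; what a row does not reach only later rows make up. A row lasts 1/12 s, in which the tool goes at most 41.7 mm and 7.16 degrees, less where a joint would pass 70% of its speed; a pose out of reach is approached as far as the arm can. A call with a gripper value outside its range is refused whole. The fingers move at their own pace and stop on an object; the grip force is fixed at half the most. Time passes only in rows, so rows that repeat a pose let the fingers close. It gives the time, the measured TCP pose, the force and the opening at its end, in the units of the state.
- ctrl.state(): the state, without advancing time (a new reading comes with each control period).
- ctrl.get_image(name): name is "scene" or "side" or "wrist"; returns the picture (480x640x3 uint8, red, green, blue); there is no depth.
- ctrl.camera_info(name): a dict with "fx", "fy", "cx", "cy" (pixels), "view" (4x4, takes a point from world to camera coordinates); the wrist camera has in their place "T_tool_cam" (4x4, takes a point from camera to tool coordinates, whose origin is the TCP and whose axes are the tool frame's). Camera axes: x right, y down, z forward; pixel columns grow to the right and rows downward; lengths in mm; the calibration is good to about 2 mm. The wrist camera is an equidistant fisheye: a pixel r from the principal point sees the ray r / f radians off the axis. A picture is of the moment at which its call begins: read the wrist's pose just before it. camera_info takes no time and is no camera call.
- ctrl.hand_in(): hands the job in, once; it reports no verdict.
Trained networks look in the newest picture that a camera, given by its name, has taken for a name from the list of things; names that differ only in an ending like _2 or _b are one class to them, and where a whole thing is asked for, a point or a joint stands for the part that bears it (a point fixed in the world has none). Each returns a list of dicts, best first, with "score" (0 to 1); they miss things now and then, are a little off and sometimes report something else, mostly with a low value. They report only what shows in the picture. A call takes as long as a camera call.
- ctrl.spot_in(camera, name): "xyz" ([x, y, z] in mm, in the coordinates of the camera as it stood for that picture, good to about 4 mm: the middle of the surface that is visible of it).
- ctrl.place_of(camera, name): "xyz" ([x, y, z] in mm, in the coordinates of the camera as it stood for that picture, good to about 4 mm: a listed point, or the origin of a listed thing).
The state is a dict: "t": time; "qpos": joint angles; "joint_velocities": joint speeds; "joint_efforts": joint torques, N m; "tool_pos": TCP position; "orientation": TCP orientation; "contact_force": force on the tool from outside, world axes, zero at the start; "wrist_torque": the same for the moment, N m; "width": finger opening in mm.
Only numpy, scipy, OpenCV 4.12 (cv2) and the standard library are available. Lean on these libraries where they do the work, as an engineer would, in place of code of your own. Each camera call takes 0.05 s, during which the arm holds its last target. There are 200 camera calls.

## Working session

There is one attempt and no reset: what is moved stays moved. The work goes in short steps, Python scripts to look and compute and a tool call to move; the robot and the scene stay as the last step left them, time stands still between calls to the robot, and variables do not carry over. Pictures are saved under pics/ and viewed, about 8 in all and at most 12, crops included, and the job is handed in when it is done.

Besides the shell and the picture viewer there is one more tool, called after "Request:" by a JSON object that holds its "fn" and its "kwargs", one argument or row to a line. servo_tool: Moves the arm, as the interface text tells. Its arguments: {"type":"object","properties":{"deltas":{"type":"array","items":{"type":"array","items":{"type":"number"}}}},"required":["deltas"]}

```bash
mkdir -p pics; ls
cat > h.py <<'E'
import numpy as np, cv2
from scipy.spatial.transform import Rotation as R
from plant import ctrl
def T_cam(cam, s=None):
    ci=ctrl.camera_info(cam)
    if cam!="wrist": return np.linalg.inv(np.array(ci["view"]))
    s=s or ctrl.state(); T=np.eye(4); T[:3,:3]=R.from_rotvec(s["orientation"]).as_matrix(); T[:3,3]=s["tool_pos"]
    return T@np.array(ci["T_tool_cam"])
def snap(cam,fn=None):
    T=T_cam(cam); im=np.array(ctrl.get_image(cam))
    if fn: cv2.imwrite("pics/"+fn,im[:,:,::-1])
    return im,T
def find(cam,T,names,f):
    for n in names:
        for d in f(cam,n)[:2]:
            print(cam,n,f.__name__,round(d["score"],2),np.round((T@np.r_[d["xyz"],1])[:3],1))
def ray(cam,T,u,v,z):
    ci=ctrl.camera_info(cam); p=np.array([(u-ci["cx"])/ci["fx"],(v-ci["cy"])/ci["fy"]])
    if cam=="wrist":
        r=np.hypot(*p); d=np.r_[p/r*np.sin(r),np.cos(r)]
    else: d=np.r_[p,1]
    d=T[:3,:3]@d; o=T[:3,3]; return o+d*(z-o[2])/d[2]
def px(cam,T,P):
    ci=ctrl.camera_info(cam); c=np.linalg.inv(T)@np.r_[P,1]; c=c[:3]
    if cam=="wrist":
        th=np.arctan2(np.hypot(c[0],c[1]),c[2]); q=c[:2]/np.hypot(c[0],c[1])*th
    else: q=c[:2]/c[2]
    return q*[ci["fx"],ci["fy"]]+[ci["cx"],ci["cy"]]
E
python3 - <<'E'
from h import *
N=["stand","corner","column","wedge","height_block","clamp_block","jar"]
ims=[]
for c in ["scene","side","wrist"]:
    im,T=snap(c,c+"0.png"); find(c,T,N,ctrl.place_of)
s=ctrl.state();print(s["t"],s["tool_pos"],s["orientation"],s["contact_force"],s["width"],ctrl.pinch_z)
print(R.from_rotvec(s["orientation"]).as_matrix().round(3))
E
```

```text
pics
scene stand call 0.64 [550.6 -18.6  -2. ]
scene corner call 0.89 [546.8  50.8  52.8]
scene column call 0.64 [564.6 -82.  154.1]
scene height_block call 0.77 [426.6  27.7  -1.4]
scene clamp_block call 0.63 [390.3  91.1   0.6]
scene jar call 0.79 [673.5  34.    2. ]
side stand call 0.63 [555.7 -17.3  -1.9]
side corner call 0.57 [544.1  48.4  53.8]
side column call 0.88 [554.6 -81.9 156.7]
side wedge call 0.79 [511.7  90.6  -0.8]
side height_block call 0.86 [424.7  34.1   0.9]
side clamp_block call 0.84 [386.8  90.4   1.6]
side jar call 0.96 [671.7  29.8   3.4]
1.2 [237.64726272 496.01780742 218.66124201] [ 0.35042234  1.5422408  -0.35042138] [-0.34979386 -0.79720245  0.22320377] 93.33521736215525 18.8
[[ 0.     0.432  0.902]
 [ 0.     0.902 -0.432]
 [-1.     0.     0.   ]]
```

View pics/scene0.png

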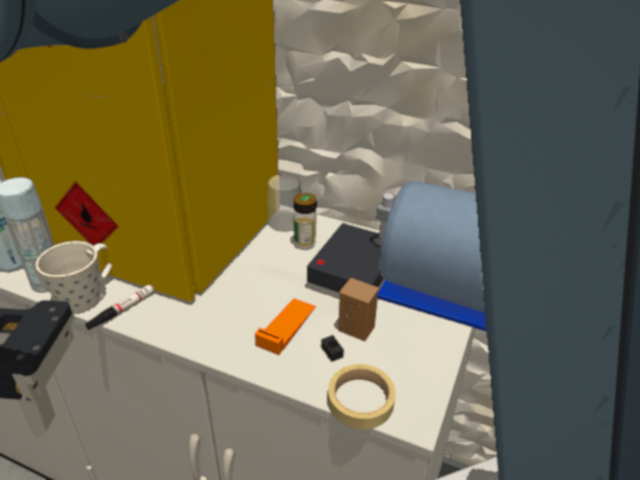

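View pics/side0.png

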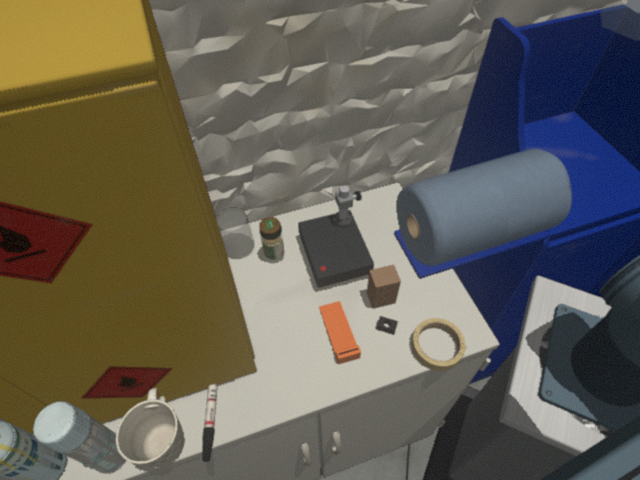

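The stand is yawed about -48°. The wedge points at the red dot, and the cabinet is close on the left, so I'll check clearances and refine the poses.

Run:
```python
from h import *
T=T_cam("side");S=T_cam("scene")
for n,u,v,z in [("cab",255,370,0),("cab2",225,215,0),("wedge thinL",320,308,2),("thinR",341,302,2),("heeltopbackL",338,362,30),("heelbackR",360,354,30),("dot",323,268,54),("slabFrontL(rear?)",299,221,54),("slabfront near",318,283,54),("slabR",372,266,54)]:
    print(n,ray("side",T,u,v,z).round(1))
for n,u,v,z in [("cab",192,298,0),("cab2",270,230,0),("thinL",293,300,2),("thinR",315,304,2),("heelL",257,331,30),("heelR",281,339,30),("dot",321,262,54),("slab near",310,263,54)]:
    print("sc",n,ray("scene",S,u,v,z).round(1))
print(ctrl.state()["t"])
```

```text
cab [576.6 271.6   0. ]
cab2 [829.7 -18.9   0. ]
wedge thinL [523.4 106.    2. ]
thinR [491.   75.7   2. ]
heeltopbackL [440.5 202.9  30. ]
heelbackR [410.9 172.2  30. ]
dot [544.   47.8  54. ]
slabFrontL(rear?) [642.5 -38.7  54. ]
slabfront near [537.9  83.3  54. ]
slabR [457.8   1.9  54. ]
sc cab [591.4 268.3   0. ]
sc cab2 [740.2  81.6   0. ]
sc thinL [524.1 106.5   2. ]
sc thinR [501.5  74.4   2. ]
sc heelL [447.4 191.5  30. ]
sc heelR [418.4 161.9  30. ]
sc dot [545.1  47.3  54. ]
sc slab near [549.   66.2  54. ]
1.2
```

Request:
{"fn": "servo_tool", "kwargs": {
  "deltas": [
    [0, -1.6, 2.3, 2, 0],
    [0, -3.2, 4.7, 4, 0],
    [0, -4.8, 7.1, 6, 0],
    [0, -6.4, 9.4, 8, 0],
    [0, -8, 11.8, 10, 0],
    [0, -9.6, 14.1, 12, 0],
    [0, -11.2, 16.5, 14, 0],
    [0, -12.8, 18.8, 16, 0],
    [0, -14.4, 21.2, 18, 0],
    [0, -16, 23.5, 20, 0],
    [0, -17.6, 25.9, 22, 0],
    [0, -17.6, 25.9, 22, 0]
  ]
}}

```text
t: 2.2
tool_pos: [397.6, 221.9, 218.8]
orientation: [0.652, 1.468, -0.654]
contact_force: [0.7, -0.3, 0.3]
width: 17.6
```

Run:
```python
from h import *
N=["stand","corner","column","wedge","height_block","clamp_block"]
s=ctrl.state();print(s["t"],s["tool_pos"],s["contact_force"],s["width"]);print(R.from_rotvec(s["orientation"]).as_matrix().round(3))
im,T=snap("wrist","wrist1.png"); find("wrist",T,N,ctrl.place_of)
print(T.round(2)); print(ctrl.camera_info("wrist")["T_tool_cam"])
```

```text
2.2 [397.61200074 221.90332795 218.82640677] [ 0.656985   -0.28736629  0.31963541] 17.5586701321227
[[ 0.002  0.742  0.67 ]
 [-0.002  0.67  -0.742]
 [-1.     0.     0.002]]
wrist corner call 0.89 [544.5  47.2  51. ]
wrist wedge call 0.19 [387.6  88.    2.1]
wrist clamp_block call 0.74 [388.5  86.8   2. ]
[[ 7.4000e-01  6.5000e-01  1.7000e-01  3.5143e+02]
 [ 6.7000e-01 -7.2000e-01 -1.9000e-01  2.7256e+02]
 [ 0.0000e+00  2.5000e-01 -9.7000e-01  3.8462e+02]
 [ 0.0000e+00  0.0000e+00  0.0000e+00  1.0000e+00]]
[[-3.00052146e-04 -2.48781969e-01  9.68559467e-01 -1.65957348e+02]
 [ 9.99999860e-01 -4.96008724e-04  1.82388468e-04 -3.02478905e-01]
 [ 4.35038983e-04  9.68559387e-01  2.48782083e-01 -6.81387065e+01]
 [ 0.00000000e+00  0.00000000e+00  0.00000000e+00  1.00000000e+00]]
```

View pics/wrist1.png

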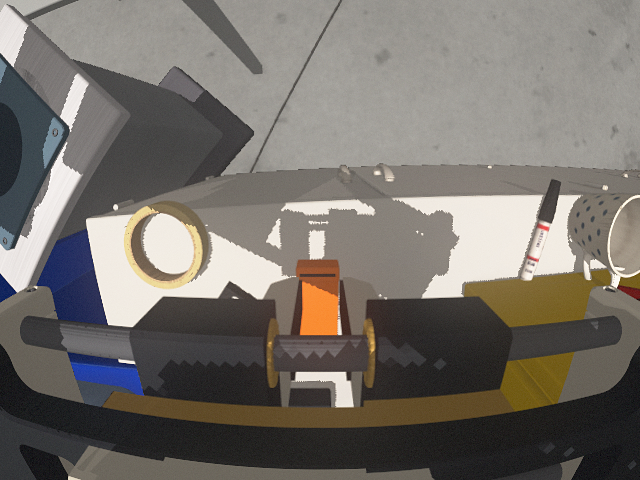

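Run:
```python
from h import *
im=cv2.imread("pics/wrist1.png")[:,:,::-1]
T=T_cam("wrist"); s=ctrl.state()
hsv=cv2.cvtColor(im,cv2.COLOR_RGB2HSV)
m=((hsv[...,0]>4)&(hsv[...,0]<17)&(hsv[...,1]>200)&(hsv[...,2]>120)).astype(np.uint8)
m[:, :285]=0; m[:,350:]=0; m[345:]=0
for r in range(256,340,6):
    c=np.where(m[r])[0]; print(r,(c.min(),c.max()) if len(c) else None)
for u,v,z in [(297.5,261,30),(339.5,262,30)]: print(ray("wrist",T,u,v,z).round(1))
# fixed-camera orange masks -> fit wedge pose by reprojecting model silhouette
import itertools
from scipy.optimize import minimize
V=[(0,2),(0,0),(-126,0),(-126,30),(-110,30),(-110,14)]
V=np.array([[x,y,z] for x,z in V for y in(-22,22)],float)
# foot shape: two convex pieces
A=V[[0,1,2,3,4,5,10,11]]; A=np.vstack([A,[[-126,-22,14],[-126,22,14]]]); B=np.array([[x,y,z] for x in(-126,-110) for y in(-22,22) for z in(0,30)],float)
obs=[]
for cam in["scene","side"]:
    i=cv2.imread(f"pics/{cam}0.png")[:,:,::-1]; h=cv2.cvtColor(i,cv2.COLOR_RGB2HSV)
    k=((h[...,0]>4)&(h[...,0]<17)&(h[...,1]>180)&(h[...,2]>90)).astype(np.uint8)
    n,l,st,ce=cv2.connectedComponentsWithStats(k); P=px(cam,T_cam(cam),np.array([470,138,8.]))
    j=l[int(P[1]),int(P[0])]; print(cam,P,st[j]); obs.append((cam,T_cam(cam),cv2.GaussianBlur((l==j).astype(np.float32),(0,0),1)))
def rend(p,cam,TT):
    c,s_=np.cos(p[2]),np.sin(p[2]); out=np.zeros((480,640),np.uint8)
    for S in(A,B):
        W=np.c_[S[:,0]*c-S[:,1]*s_+p[0],S[:,0]*s_+S[:,1]*c+p[1],S[:,2]]
        q=np.array([px(cam,TT,w) for w in W]); hull=cv2.convexHull(np.float32(q))
        cv2.fillConvexPoly(out,np.int32(np.round(hull*16)),1,cv2.LINE_AA,4)
    return cv2.GaussianBlur(out.astype(np.float32),(0,0),1)
def cost(p,O): return sum(((rend(p,c,t)-o)**2).sum() for c,t,o in O)
for O in (obs,obs[:1],obs[1:]):
    r=minimize(cost,[511,90,-.85],args=(O,),method="Nelder-Mead",options=dict(initial_simplex=[[511,90,-.85],[517,90,-.85],[511,96,-.85],[511,90,-.75]]))
    print(r.x.round(2),np.degrees(r.x[2]).round(1),r.fun, "heel", (r.x[:2]-126*np.array([np.cos(r.x[2]),np.sin(r.x[2])])).round(1))
```

```text
256 None
262 None
268 None
274 None
280 None
286 (np.int64(314), np.int64(314))
292 (np.int64(310), np.int64(328))
298 (np.int64(312), np.int64(336))
304 (np.int64(303), np.int64(336))
310 (np.int64(303), np.int64(336))
316 (np.int64(303), np.int64(336))
322 (np.int64(301), np.int64(336))
328 (np.int64(301), np.int64(336))
334 (np.int64(300), np.int64(336))
[405.9 179.7  30. ]
[437.5 207.3  30. ]
scene [285.49816652 322.91436094] [ 256  299   58   55 1466]
side [337.7702467  330.57584668] [     0      0    640    480 307200]Traceback (most recent call last):
  File "<stdin>", line 32, in <module>
    res = _minimize_neldermead(fun, x0, args, callback, bounds=bounds,
                               **options)
    fsim[j] = func(sim[j])
              ~~~~^^^^^^^^
    fx = function(np.copy(x), *(wrapper_args + args))
  File "<stdin>", line 30, in cost
  File "<stdin>", line 30, in <genexpr>
  File "<stdin>", line 27, in rend
  File "h.py", line 24, in px
    ci=ctrl.camera_info(cam); c=np.linalg.inv(T)@np.r_[P,1]; c=c[:3]
ValueError: time passes only in moves, steps and waits
```

```bash
sed -i 's/^def T_cam/import functools\n@functools.cache\ndef CI(c): return ctrl.camera_info(c)\ndef T_cam/; s/ci=ctrl.camera_info(cam)/ci=CI(cam)/' h.py
cat > fit.py <<'E'
from h import *
from scipy.optimize import minimize
V=[(0,2),(0,0),(-126,0),(-126,14),(-110,14)]
A=np.array([[x,y,z] for x,z in V for y in(-22,22)],float)
B=np.array([[x,y,z] for x in(-126,-110) for y in(-22,22) for z in(0,30)],float)
def mask(i,cam,seed):
    h=cv2.cvtColor(i,cv2.COLOR_RGB2HSV)
    k=((h[...,0]<16)&(h[...,1]>190)&(h[...,2]>80)).astype(np.uint8)
    n,l,st,ce=cv2.connectedComponentsWithStats(k); P=px(cam,T_cam(cam),np.r_[seed,8.])
    j=l[int(P[1]),int(P[0])]; print(cam,P.round(),i[int(P[1]),int(P[0])],st[j]); return cam,T_cam(cam),cv2.GaussianBlur((l==j).astype(np.float32),(0,0),1)
def rend(p,cam,TT):
    c,s_=np.cos(p[2]),np.sin(p[2]); out=np.zeros((480,640),np.uint8)
    for S in(A,B):
        W=np.c_[S[:,0]*c-S[:,1]*s_+p[0],S[:,0]*s_+S[:,1]*c+p[1],S[:,2]]
        q=np.array([px(cam,TT,w) for w in W]); hull=cv2.convexHull(np.float32(q))
        cv2.fillConvexPoly(out,np.int32(np.round(hull*16)),255,cv2.LINE_AA,4)
    return cv2.GaussianBlur(out.astype(np.float32)/255,(0,0),1)
def fit(O,p0):
    f=lambda p:sum(((rend(p,c,t)-o)**2).sum() for c,t,o in O)
    p0=np.array(p0,float); r=minimize(f,p0,method="Nelder-Mead",options=dict(initial_simplex=[p0,p0+[6,0,0],p0+[0,6,0],p0+[0,0,.1]]))
    u=np.array([np.cos(r.x[2]),np.sin(r.x[2])])
    print(r.x.round(2),"deg",np.degrees(r.x[2]).round(1),"cost",round(r.fun,1),"heel",(r.x[:2]-126*u).round(1)); return r.x
E
python3 - <<'E'
from fit import *
O=[mask(cv2.imread(f"pics/{c}0.png")[:,:,::-1],c,(470,138)) for c in("scene","side")]
for o in(O,O[:1],O[1:]): fit(o,[511,90,-.85])
E
```

```text
scene [285. 323.] [242 120   0] [ 256  300   58   54 1442]
side [338. 331.] [204 114  70] [     0      0    640    480 306872]
[516.29  90.27  -0.8 ] deg -46.1 cost 305131.0 heel [428.9 181. ]
[515.66  87.    -0.83] deg -47.7 cost 204.6 heel [430.8 180.2]
[172.76 249.91   0.45] deg 25.7 cost 303554.7 heel [ 59.2 195.2]
```

```bash
sed -i 's/h\[...,1\]>190/h[...,1]>(190 if cam=="scene" else 135)/; s/h\[...,2\]>80/h[...,2]>120/' fit.py
python3 - <<'E'
from fit import *
O=[mask(cv2.imread(f"pics/{c}0.png")[:,:,::-1],c,(470,138)) for c in("scene","side")]
for o in(O,O[:1],O[1:]): fit(o,[511,90,-.85])
# dot centroid in both cameras
for c in("scene","side"):
    i=cv2.imread(f"pics/{c}0.png"); P=px(c,T_cam(c),np.array([545,47.6,54])); x,y=P.astype(int)
    w=i[y-9:y+10,x-9:x+10].astype(int); e=(w[...,2]-w[...,1]>50); yy,xx=np.nonzero(e); print(c,len(yy),ray(c,T_cam(c),x-9+xx.mean(),y-9+yy.mean(),54).round(1))
E
```

```text
scene [285. 323.] [242 120   0] [ 256  300   58   54 1442]
side [338. 331.] [204 114  70] [ 320  302   40   58 1208]
[515.27  85.66  -0.84] deg -48.0 cost 396.4 heel [431.  179.3]
[515.66  87.    -0.83] deg -47.7 cost 204.6 heel [430.8 180.2]
[517.88  84.95  -0.81] deg -46.3 cost 175.9 heel [430.8 176. ]
scene 36 [546.6  48.6  54. ]
side 23 [544.5  47.9  54. ]
```

Request:
{"fn": "servo_tool", "kwargs": {
  "deltas": [
    [4, 0, 0, 0, 0],
    [8, 0, 0, 0, 0],
    [12, -0.2, 0, 0, 0],
    [15, -0.4, 0, 0, 0],
    [18, -0.4, 0, 0, 0],
    [19.5, -0.4, 0, 0, 0],
    [20.6, -0.4, 0, 0, 0],
    [20.6, -0.4, 0.7, 0, 0],
    [20.6, -0.4, 1.4, 0, 0],
    [20.6, -0.4, 2.0, 0, 0],
    [20.6, -0.4, 2.6, 0, 0],
    [20.6, -0.4, 2.6, 0, 0]
  ]
}}

```text
t: 3.55
tool_pos: [411.8, 202.9, 13.7]
orientation: [0.651, 1.469, -0.648]
contact_force: [0.3, -0.1, 0.5]
width: 0.4
```

Request:
{"fn": "servo_tool", "kwargs": {
  "deltas": [
    [0, 0, 0.5, 0, 0],
    [0, 0, 1.0, 0, 0],
    [0, 0, 1.5, 0, 0],
    [0, 0, 2.0, 0, 0],
    [0, 0, 2.5, 0, 0],
    [0, 0, 3.0, 0, 0],
    [0, 0, 3.5, 0, 0],
    [0, 0, 4.0, 0, 0],
    [0, 0, 4.5, 0, 0],
    [0, 0, 5.0, 0, 0],
    [0, 0, 5.5, 0, 0],
    [0, 0, 5.5, 0, 0]
  ]
}}

```text
t: 4.55
tool_pos: [447.8, 162.2, 12.7]
orientation: [0.65, 1.471, -0.649]
contact_force: [0.6, -0.1, -0.1]
width: 0.2
```

Run:
```python
from fit import *
im,T=snap("side","side2.png"); im2,_=snap("scene","scene2.png")
print(ctrl.state()["tool_pos"],ctrl.state()["contact_force"])
c=np.vstack([cv2.resize(im[220:400,260:460],(800,720))])
cv2.imwrite("pics/crop2.png",cv2.resize(im[220:370,260:460],(800,600))[:,:,::-1])
O=[mask(i,c,(515,87)) for i,c in((im2,"scene"),(im,"side"))]
for o in O: fit([o],[539,60,-.84])
```

```text
[447.02746478 162.65104513  12.62916035] [-0.40635268 -0.04229513  0.73015787]
scene [305. 298.] [46 53 59] [     0      0    640    480 304544]
side [328. 301.] [65 68 69] [     0      0    640    480 307057]
[269.31 295.84  -1.93] deg -110.8 cost 299889.1 heel [314.  413.7]
[ 28.23 180.46   3.59] deg 205.7 cost 304220.9 heel [141.8 235.1]
```

View pics/crop2.png

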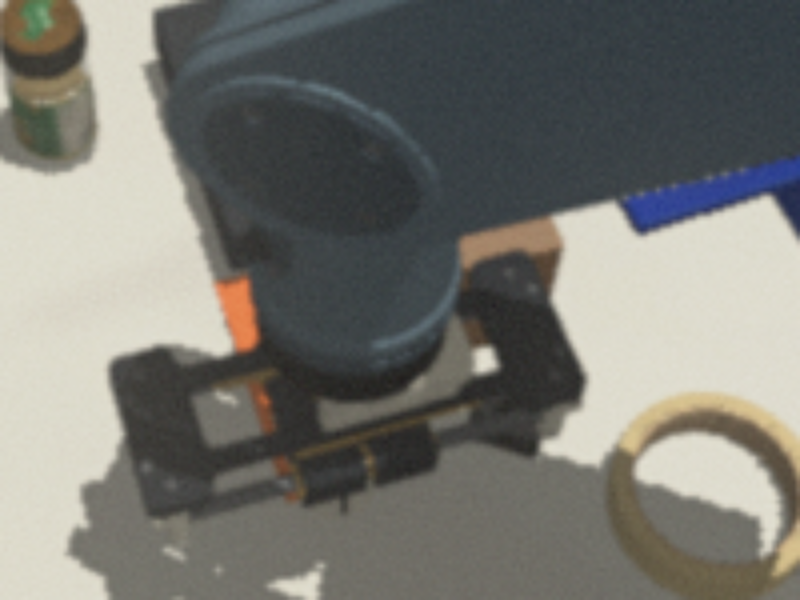

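Request:
{"fn": "servo_tool", "kwargs": {
  "deltas": [
    [0, 0, 0.3, 0, 0],
    [0, 0, 0.6, 0, 0],
    [0, 0, 0.9, 0, 0],
    [0, 0, 1.2, 0, 0],
    [0, 0, 1.5, 0, 0],
    [0, 0, 1.8, 0, 0],
    [0, 0, 2.1, 0, 0],
    [0, 0, 2.4, 0, 0],
    [0, 0, 2.6, 0, 0],
    [0, 0, 2.8, 0, 0],
    [0, 0, 3.0, 0, 0],
    [0, 0, 3.0, 0, 0]
  ]
}}

```text
t: 5.65
tool_pos: [467.4, 140.5, 12.7]
orientation: [0.649, 1.471, -0.649]
contact_force: [0.4, -0.6, 0.7]
width: 0.7
```

Request:
{"fn": "servo_tool", "kwargs": {
  "deltas": [
    [0, 0, 0.1, 0, 0],
    [0, 0, 0.2, 0, 0],
    [0, 0, 0.3, 0, 0],
    [0, 0, 0.4, 0, 0],
    [0, 0, 0.5, 0, 0],
    [0, 0, 0.6, 0, 0],
    [0, 0, 0.6, 0, 0]
  ]
}}

```text
t: 6.23
tool_pos: [471.3, 136.1, 12.7]
orientation: [0.649, 1.471, -0.649]
contact_force: [0.3, -0.6, -0.2]
width: 0.3
```

Request:
{"fn": "servo_tool", "kwargs": {
  "deltas": [
    [0, 0, 0.1, 0, 0],
    [0, 0, 0.2, 0, 0],
    [0, 0, 0.3, 0, 0],
    [0, 0, 0.4, 0, 0],
    [0, 0, 0.5, 0, 0],
    [0, 0, 0.5, 0, 0]
  ]
}}

```text
t: 6.73
tool_pos: [474.7, 132.4, 12.7]
orientation: [0.649, 1.471, -0.649]
contact_force: [0.1, -0.5, 0.2]
width: 0.5
```

Request:
{"fn": "servo_tool", "kwargs": {
  "deltas": [
    [0, 0, 0.1, 0, 0],
    [0, 0, 0.2, 0, 0],
    [0, 0, 0.3, 0, 0],
    [0, 0, 0.4, 0, 0],
    [0, 0, 0.4, 0, 0]
  ]
}}

```text
t: 7.15
tool_pos: [477.4, 129.5, 12.7]
orientation: [0.649, 1.471, -0.649]
contact_force: [-0.5, -0.6, 0.2]
width: 0.7
```

Request:
{"fn": "servo_tool", "kwargs": {
  "deltas": [
    [0, 0, 0.1, 0, 0],
    [0, 0, 0.2, 0, 0],
    [0, 0, 0.3, 0, 0],
    [0, 0, 0.3, 0, 0]
  ]
}}

```text
t: 7.48
tool_pos: [479.4, 127.3, 12.7]
orientation: [0.649, 1.471, -0.649]
contact_force: [0.5, -0.8, 0.7]
width: 0.6
```

Request:
{"fn": "servo_tool", "kwargs": {
  "deltas": [
    [0, 0, 0.1, 0, 0],
    [0, 0, 0.2, 0, 0],
    [0, 0, 0.3, 0, 0],
    [0, 0, 0.3, 0, 0]
  ]
}}

```text
t: 7.82
tool_pos: [481.4, 125.1, 12.7]
orientation: [0.649, 1.471, -0.649]
contact_force: [-0.2, -0.4, 0.3]
width: 0.0
```

Request:
{"fn": "servo_tool", "kwargs": {
  "deltas": [
    [0, 0, 0.1, 0, 0],
    [0, 0, 0.2, 0, 0],
    [0, 0, 0.3, 0, 0],
    [0, 0, 0.3, 0, 0]
  ]
}}

```text
t: 8.15
tool_pos: [483.1, 123.0, 12.6]
orientation: [0.649, 1.472, -0.649]
contact_force: [-1.5, 1.2, 0.8]
width: 0.6
```

Request:
{"fn": "servo_tool", "kwargs": {
  "deltas": [
    [0, 0, 0.1, 0, 0],
    [0, 0, 0.1, 0, 0]
  ]
}}

```text
t: 8.32
tool_pos: [483.6, 122.4, 12.6]
orientation: [0.649, 1.472, -0.649]
contact_force: [-1.8, 1.4, 2.7]
width: 0.6
```

Request:
{"fn": "servo_tool", "kwargs": {
  "deltas": [
    [0, 0, 0, 0, 0],
    [0, 0, 0, 0, 0],
    [0, 0, 0, 0, 0]
  ]
}}

```text
t: 8.57
tool_pos: [483.7, 122.3, 12.6]
orientation: [0.649, 1.472, -0.649]
contact_force: [-2.7, 2.4, 2.5]
width: 0.8
```

Request:
{"fn": "servo_tool", "kwargs": {
  "deltas": [
    [0, 0, 0.05, 0, 0],
    [0, 0, 0.1, 0, 0],
    [0, 0, 0.1, 0, 0],
    [0, 0, 0.1, 0, 0]
  ]
}}

```text
t: 8.9
tool_pos: [484.3, 121.6, 12.6]
orientation: [0.649, 1.472, -0.649]
contact_force: [-3.5, 3.9, 2.5]
width: 0.5
```

Request:
{"fn": "servo_tool", "kwargs": {
  "deltas": [
    [0, 0, -0.5, 0, 0],
    [0, 0, -1.5, 0, 0],
    [0, 0, -2, 0, 0],
    [-2, 0, -2, 0, 0],
    [-5, 0, -2, 0, 0],
    [-8, 0, -2, 0, 0],
    [-10, 0, -1.5, 0, 0],
    [-10, 0, 1, 0, 0],
    [-10, -0.1, 3.5, 0, 0],
    [-10, -0.2, 6, 0, 0],
    [-10, -0.4, 8.5, 0, 0],
    [-10, -0.4, 9.5, 0, 0]
  ]
}}

```text
t: 9.9
tool_pos: [547.6, 46.6, 112.9]
orientation: [0.649, 1.469, -0.65]
contact_force: [0.5, 0.5, 0.4]
width: 1.0
```

Run:
```python
from h import *
ims=[]
for c in("side","scene","wrist"):
    im,T=snap(c,c+"3.png"); find(c,T,["corner","stand","wedge","column"],ctrl.place_of)
s=ctrl.state();print(s["t"],s["tool_pos"],s["contact_force"])
a=cv2.imread("pics/side3.png")[200:380,240:480];cv2.imwrite("pics/c3.png",np.hstack([cv2.resize(a,(400,300)),cv2.resize(cv2.imread("pics/wrist3.png"),(400,300))]))
```

```text
side corner call 0.75 [546.   47.4  52.3]
side stand call 0.59 [553.8 -19.3  -1.1]
side wedge call 0.96 [575.7  23.5  -1.7]
wrist corner call 0.76 [543.4  44.   51.6]
wrist stand call 0.84 [555.1 -19.2   1.2]
10.65 [545.62392647  48.81175292 112.70792035] [0.28069506 0.03356588 0.39055537]
```

View pics/c3.png

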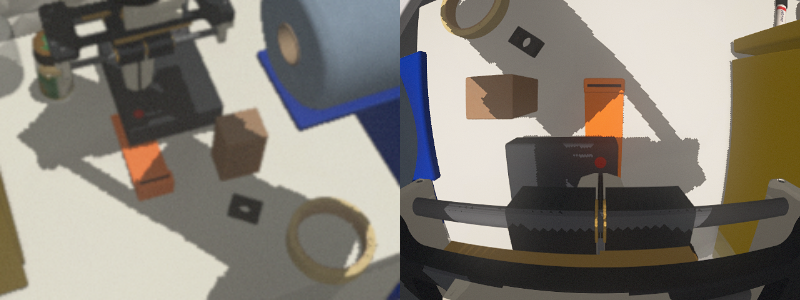

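Run:
```python
from h import *
s=ctrl.state();T=T_cam("wrist",s);print(s["tool_pos"],s["contact_force"])
for c in("wrist","side"):
    TT=T_cam(c); i=cv2.imread(f"pics/{c}3.png"); P=px(c,TT,np.array([545,47.6,54])); x,y=P.astype(int)
    w=i[y-14:y+15,x-14:x+15].astype(int); e=(w[...,2]-w[...,1]>60)&(w[...,1]<70); yy,xx=np.nonzero(e); print(c,P.round(1),len(yy),ray(c,TT,x-14+xx.mean(),y-14+yy.mean(),54).round(1))
i=cv2.imread("pics/wrist3.png")[:,:,::-1]
for u,v in [(316,127),(316,135),(352,127)]: pass
```

```text
[545.62392647  48.81175292 112.70792035] [0.28069506 0.03356588 0.39055537]
wrist [318.8 259.2] 236 [545.7  48.   54. ]
side [322.6 267.7] 0 [nan nan nan]<stdin>:5: RuntimeWarning: Mean of empty slice.
  ret = ret.dtype.type(ret / rcount)
```

Request:
{"fn": "servo_tool", "kwargs": {
  "deltas": [
    [1.5, 0, 0, 0, 0],
    [3, 0, 0, 0, 0],
    [4.5, 0, 0, 0, 0],
    [5.2, 0, 0, 0, 0],
    [5.5, 0, 0, 0, 0],
    [5.5, 0, 0, 0, 0]
  ]
}}

```text
t: 11.15
tool_pos: [545.4, 48.7, 57.1]
orientation: [0.649, 1.473, -0.65]
contact_force: [0.4, -0.5, 0.6]
width: 0.4
```

Request:
{"fn": "servo_tool", "kwargs": {
  "deltas": [
    [0.1, 0, 0, 0, 0],
    [0.2, 0, 0, 0, 0],
    [0.2, 0, 0, 0, 0]
  ]
}}

```text
t: 11.4
tool_pos: [546.2, 48.6, 56.2]
orientation: [0.649, 1.47, -0.649]
contact_force: [-0.3, 0.1, 0.3]
width: 0.3
```

Request:
{"fn": "servo_tool", "kwargs": {
  "deltas": [
    [0.1, 0, 0, 0, 0],
    [0.1, 0, 0, 0, 0]
  ]
}}

```text
t: 11.57
tool_pos: [545.9, 48.7, 54.9]
orientation: [0.649, 1.471, -0.649]
contact_force: [-0.7, 0.7, -0.7]
width: 0.4
```

Request:
{"fn": "servo_tool", "kwargs": {
  "deltas": [
    [0.1, 0, 0, 0, 0],
    [0.1, 0, 0, 0, 0]
  ]
}}

```text
t: 11.73
tool_pos: [545.9, 48.7, 53.8]
orientation: [0.649, 1.471, -0.649]
contact_force: [-0.0, 0.1, 0.5]
width: 0.4
```

Request:
{"fn": "servo_tool", "kwargs": {
  "deltas": [
    [0.05, 0, 0, 0, 0],
    [0.05, 0, 0, 0, 0]
  ]
}}

```text
t: 11.9
tool_pos: [545.9, 48.7, 53.7]
orientation: [0.649, 1.471, -0.649]
contact_force: [-0.6, 0.5, 5.2]
width: 0.5
```

Request:
{"fn": "servo_tool", "kwargs": {
  "deltas": [
    [0.05, 0, 0, 0, 0],
    [0.05, 0, 0, 0, 0],
    [0.05, 0, 0, 0, 0]
  ]
}}

```text
t: 12.15
tool_pos: [546.0, 48.7, 53.6]
orientation: [0.649, 1.471, -0.649]
contact_force: [-1.3, -0.0, 7.3]
width: 0.6
```

Request:
{"fn": "servo_tool", "kwargs": {
  "deltas": [
    [0.03, 0, 0, 0, 0],
    [0.03, 0, 0, 0, 0],
    [0.03, 0, 0, 0, 0]
  ]
}}

```text
t: 12.4
tool_pos: [546.0, 48.8, 53.6]
orientation: [0.649, 1.471, -0.649]
contact_force: [-2.8, 0.4, 9.9]
width: 0.5
```

Request:
{"fn": "servo_tool", "kwargs": {
  "deltas": [
    [0.03, 0, 0, 0, 0],
    [0.03, 0, 0, 0, 0],
    [0.03, 0, 0, 0, 0],
    [0.03, 0, 0, 0, 0],
    [0.03, 0, 0, 0, 0],
    [0.03, 0, 0, 0, 0]
  ]
}}

```text
t: 12.9
tool_pos: [546.0, 48.8, 53.5]
orientation: [0.649, 1.47, -0.648]
contact_force: [-3.2, 1.1, 11.9]
width: 0.3
```

Request:
{"fn": "servo_tool", "kwargs": {
  "deltas": [
    [0, 0, 0, 0, 0],
    [0, 0, 0, 0, 0],
    [0, 0, 0, 0, 0],
    [0, 0, 0, 0, 0],
    [0, 0, 0, 0, 0],
    [0, 0, 0, 0, 0]
  ]
}}

```text
t: 13.4
tool_pos: [546.0, 48.8, 53.6]
orientation: [0.649, 1.47, -0.648]
contact_force: [-3.2, 1.4, 11.5]
width: 0.6
```

Request:
{"fn": "servo_tool", "kwargs": {
  "deltas": [
    [0.01, 0, -0.03, 0, 0],
    [0.02, 0, -0.05, 0, 0],
    [0.02, 0, -0.05, 0, 0],
    [0.02, 0, -0.05, 0, 0],
    [0.02, 0, -0.05, 0, 0],
    [0.02, 0, -0.05, 0, 0]
  ]
}}

```text
t: 13.9
tool_pos: [546.0, 48.8, 53.5]
orientation: [0.649, 1.47, -0.649]
contact_force: [-4.0, -0.2, 11.0]
width: 0.3
```

Run:
```python
from h import *
im,T=snap("scene"); im2,T2=snap("wrist","wrist4.png")
find("wrist",T2,["stand","wedge","corner","height_block","clamp_block"],ctrl.place_of)
s=ctrl.state();print(s["t"],s["tool_pos"],s["contact_force"])
cv2.imwrite("pics/c4.png",np.hstack([cv2.resize(im,(400,300)),cv2.resize(im2,(400,300))])[:,:,::-1])
```

```text
wrist corner call 0.28 [425.7  32.3   0.5]
wrist height_block call 0.71 [425.7  33.9  -0.5]
wrist clamp_block call 0.97 [390.   90.8   0. ]
14.25 [546.03184527  48.80554487  53.55575863] [-3.21524071 -0.32985687 11.73097484]
```

View pics/c4.png

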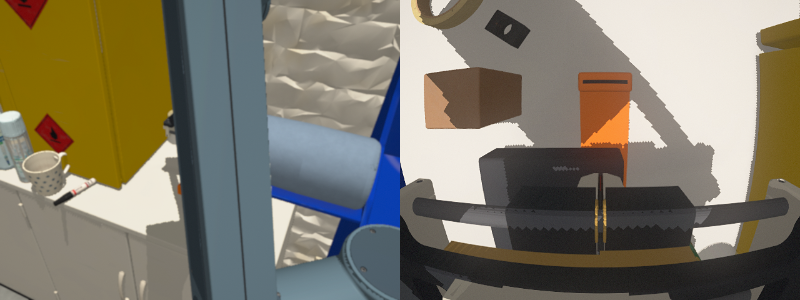

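Request:
{"fn": "servo_tool", "kwargs": {
  "deltas": [
    [0.01, -0.03, -0.02, 0, 0],
    [0.02, -0.05, -0.04, 0, 0],
    [0.02, -0.05, -0.04, 0, 0],
    [0.02, -0.05, -0.04, 0, 0],
    [0.02, -0.05, -0.04, 0, 0],
    [0.02, -0.05, -0.04, 0, 0],
    [0.02, -0.05, -0.04, 0, 0],
    [0.02, -0.05, -0.04, 0, 0],
    [0.02, -0.05, -0.04, 0, 0],
    [0.02, -0.05, -0.04, 0, 0],
    [0.02, -0.05, -0.04, 0, 0],
    [0.02, -0.05, -0.04, 0, 0]
  ]
}}

```text
t: 15.25
tool_pos: [546.0, 48.8, 53.5]
orientation: [0.649, 1.468, -0.648]
contact_force: [-2.0, -0.0, 11.6]
width: 0.3
```

Steady at about 11.6 N, nearly vertical, and the corner isn't sinking. Handing in.

Run:
```python
from h import *
s=ctrl.state();print(s["tool_pos"],s["contact_force"]); print(ctrl.hand_in())
```

```text
[545.95528137  48.80098843  53.53944852] [-2.00232186 -0.01733989 11.59585699]
the job is handed in; nothing more can be done
None
```

I pushed the wedge under the red foot with the shut fingertips. I stopped when the push force had climbed from about 0 to 5 N and was still rising. I then pressed on the red dot and handed the job in while still holding that press.

**Press test:** I held about 11.6 N down, with 2 N sideways. The corner sank only about 0.1–0.2 mm as the force rose, and then stayed at 53.5–53.6 mm. It no longer rocks.

**Stand and other objects:** The networks put the stand where it was before, within their few millimetres of accuracy. The wooden and black blocks also read as unmoved in the last wrist picture. I did not locate the jar again after the push, but nothing touched it that I could see.

**What I could not check:** The cameras could not show whether the foot was lifted by a few tenths of a millimetre. That it was not jacked up rests on the push force still rising when I stopped. In the last pictures the networks could not find the stand or the wedge, and one low-confidence "red dot" was really the wooden block. I relied on the arm's position and force readings, and on what I could see of the wedge.

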